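# Shut off the grinder's water at the bench valve box

### The arm

A 7-joint arm with a two-finger parallel gripper is mounted at the origin on the work surface. World frame = base frame: x ahead of the robot, y to its left, z up, the work surface at z = 0. Lengths are in m, angles in rad, forces in N, time in s.
With the tool pointing down it reaches from about 0.35 to 0.9 m from the base axis. Payload 8.1 kg.
Tool frame: the origin (TCP) lies between the finger pads; the fingertips stand 11 mm ahead of it and the grasp point (between the pads) lies 8 mm behind it; z points along the fingers, y is the line along which they close (so a half turn about z gives the same grasp; the last joint's range is limited). The gripper opens to 85 mm and grips with 20 to 120 N. Pads are 22 mm wide; open, the fingers measure 114 mm over their backs; the gripper's body (76 mm by 85 mm) begins 54 mm behind the grasp point. The pads swing forward as they close: fully open they stand 13 mm farther back than shut.
Start: joints at [-0.103, 0.434, 0.025, 1.573, -0.012, 1.134, -0.075], TCP at [0.625, -0, 0.242] pointing down, gripper open.
Joint ranges: [-2.62, 2.62], [-0.44, 2.09], [-1.27, 1.32], [0.08, 2.57], [-1.32, 4.46], [0.12, 2], [-2.74, 2.74]. Speed limits (rad/s): [2.22, 2.22, 3.01, 3.01, 3.14, 3.14, 3.14].

### API

Orientations are given as a rotation vector (axis times angle).
In Python, from plant import state, vision, finish_job gives the robot as it stands.
- The arm moves only by the tool send_rows, never from a script. Its arguments are lists of equal length, an entry for each row: "rotation": the turn, a rotation vector about the tool's x, y, z as a fraction of full scale, a list of three; "xyz": the shift along the tool's x, y, z as a fraction of full scale, a list of three; "grip": the closure, from -1 (fully open) to 1 (shut). A call has exactly 10 rows; each row shifts and turns the commanded pose from where the row before left it, along the tool's axes as they then stand; what a row does not reach is not made up. Full scale, the value 1, is 5 cm for a shift and 0.12 rad for a turn. A row lasts 1/8 s, in which the tool goes at most 62.5 mm and 10.7 degrees, less where a joint would pass 70% of its speed; a pose out of reach is approached as far as the arm can. A call with a number of a shift or a turn outside -1 to 1 is refused whole. A call with a gripper value outside its range is refused whole. The fingers move at their own pace and stop on an object; "newtons" is the grip in N (left out, the last holds). Time passes only in rows, so rows that do not move let the fingers close, or fill a call up. It gives the time, the measured TCP pose, the force, the opening and the grip force at its end, in the units of the state.
- state(): the state, without advancing time (a new reading comes with each control period).
- vision.snapshot(name): name is "scene" or "side" or "wrist"; returns a dict with "frame" (384x512x3 uint8, red, green, blue), "mtx" (3x3 intrinsics, pixels), "rvec" (rotation vector, rad) and "tvec" (3), from world to camera coordinates, as OpenCV has them. Camera axes: x right, y down, z forward; pixel columns grow to the right and rows downward; lengths in m; the calibration is good to about 2 mm. A picture is of the moment at which its call begins. There is no depth.
- finish_job(): hands the job in; it is judged then, once.
The state is a dict: "time": time; "qpos": joint angles; "qvel": joint speeds; "effort": joint torques, N m; "tcp_pos": TCP position; "ee_rot": TCP orientation; "force": force on the tool from outside, world axes, zero at the start; "moment": the same for the moment, N m; "finger_gap": finger opening in m; "grasp_force": force on a finger pad.
Only numpy, scipy, OpenCV 4.12 (cv2) and the standard library are available. Lean on these libraries where they do the work, as an engineer would, in place of code of your own. Each camera call takes 0.05 s, during which the arm holds its last target. There are 200 camera calls.

### The job

The wet grinder is done for the day. Using your fingertips, push the sliding cover of the valve box on the bench all the way across to the other end, so that it lies over the plain handle and bares the handle with the round disc end, then push that disc-ended handle clockwise until it is fully shut, and draw back. Do not lift the cover, leave the plain handle as it is, and leave the things standing about where they are.

Things in the scene. Friction and masses are not known exactly. Their poses are not given: they have to be found in the camera images.
- box: Fixed grey steel trough, open on top, 176 (x) by 386 mm (y), rim 58 mm high. Origin: centre of its underside, on the bench; y along its length, x away from the robot, turned up to 0.3 rad. Two wells along y, centres 88.5 mm either side of the origin, each 136 (x) by 165 mm (y) inside, floor at z 4 mm, parted by a 48 mm high wall. Capped pipes stick out 28 mm from the long sides at z 14 mm.
- cover: Loose aluminium plate, 160 (x) by 174 (y) by 5 mm, 0.3 to 0.6 kg, hiding the disc-ended handle's well (either one). It rides on the box's long walls, 50 mm above the bench, between 58 mm high lips, and slides along the box's y by about 177 mm to the raised end wall (inner face 182 mm from the box's origin); friction a few N. Origin: centre of its underside; axes those of the box.
- rib (a point): Middle of the upright rib on the cover's centre, against which it is pushed: 70 mm along the box's x, 10 mm thick along y, standing 22 mm above the plate (z 55 to 77 mm above the bench; this point at 66 mm).
- disc_pivot (a point): Point on the fixed vertical axis of the disc-ended valve handle, 37 mm above the bench (the handle's mid-height); axes of the box. It lies 43 mm to +x and 17 mm to -y of the centre of its well; the sign of its y in the box frame tells the well. A pipe, top at z 22 mm, crosses the well along x below it.
- disc_lever (a joint): Angle of the disc-ended handle, rad: 0 open, pointing along the box's -x from its pivot; grows clockwise seen from above; 1.571 fully shut at its stop, pointing along the box's +y. Starts at 0 to 0.35. It stays where it is left and needs 0.12 N m (about 2 N at 60 mm). At 0 some 55 mm of the well is free on the side from which it is pushed (-y).
- disc_tip (a point): Centre of the disc on that handle, 74 mm from its pivot, 37 mm above the bench. The disc is 34 mm across; the rest of the steel handle is a flat bar 12 mm wide. Both have their underside at z 30 mm and top at z 44 mm; the handle's tip is 91 mm from the pivot.
- plain_lever (a joint): Angle of the other handle in the other well, with the same meaning: a plain straight bar 12 mm wide and 91 mm long, without disc. To be left as it is.
- plain_tip (a point): Point on the plain handle 74 mm from its pivot.
- cup: Bystander, not to be moved: an empty clear plastic cup, 76 mm across, 110 mm tall, beyond the box's left (+y) end. Origin at its underside.
- prop: Bystander, not to be moved: a white plaster kiln block, 50 x 60 x 32 mm, beyond the far side of the box. Origin at its underside.
- tile: Bystander, not to be moved: a loose green fused-glass tile, 90 x 90 x 8 mm, beyond the box's right (-y) end. Origin at its underside.
- spanner: Bystander, not to be moved: a 160 mm spanner lying in front of the box, on the robot's side. Origin at its underside.
- jar: Bystander, not to be moved: an amber glass jar, 56 mm across, 60 mm tall, behind the far side of the box. Origin at its underside.
- nippers: Bystander, not to be moved: black-handled glass nippers, 140 mm long, lying off the far left corner of the box. Origin at its underside.
Things that resemble listed ones, but are neither listed nor needed, are in the scene too. Several things have the shape of the cover; the one meant has the colours described above.

How it is judged:
By the outcome, as a careful person would: the job done as asked, in the order asked, and still so for the second after the job is handed in, with the robot touching nothing.
It also fails if it takes over 50 s, if anything falls off the work surface, if the arm or the gripper's body presses on something with over 40 N, if the wrist force passes 120 N, or if a joint passes its speed limit or range.

## Working session

There is one attempt and no reset: what is moved stays moved. The work goes in short steps, Python scripts to look and compute and a tool call to move; the robot and the scene stay as the last step left them, time stands still between calls to the robot, and variables do not carry over. Pictures are saved under pics/ and viewed, at most 10 in all, crops included, and the job is handed in when it is done.

Besides the shell and the picture viewer there is one more tool, called as a command line: name --argument value ..., lists and objects as JSON in quotes. send_rows: Moves the arm, as the interface text tells. Shift numbers are shares of 5 cm and turn numbers shares of 0.12 rad, none past 1 either way. Its arguments: {"type":"object","properties":{"rotation":{"type":"array","items":{"type":"array","items":{"type":"number","minimum":-1,"maximum":1}}},"xyz":{"type":"array","items":{"type":"array","items":{"type":"number","minimum":-1,"maximum":1}}},"grip":{"type":"array","items":{"type":"number"}},"newtons":{"type":"number"}},"required":["rotation","xyz","grip"]}

```bash
mkdir -p pics; cat > h.py <<'E'
import numpy as np, cv2
from plant import state, vision, finish_job
def snap(n,f=None):
    s=vision.snapshot(n)
    if f: cv2.imwrite('pics/'+f,s['frame'][:,:,::-1])
    return s
def ray(s,uv,z):
    R=cv2.Rodrigues(np.array(s['rvec'],float))[0]; t=np.array(s['tvec'],float).ravel()
    p=cv2.undistortPoints(np.array([[uv]],float),np.array(s['mtx']),None)[0,0]
    d=R.T@np.array([p[0],p[1],1]); c=-R.T@t
    return c+d*(z-c[2])/d[2]
def proj(s,P):
    return cv2.projectPoints(np.array(P,float).reshape(-1,3),np.array(s['rvec'],float),np.array(s['tvec'],float),np.array(s['mtx']),None)[0][:,0]
E
python3 - <<'E'
from h import *
import pickle
a=snap('scene');b=snap('side');c=snap('wrist')
pickle.dump([a,b,c],open('s0.pkl','wb'))
for s,n in((a,'scene'),(b,'side'),(c,'wrist')): cv2.imwrite(f'pics/{n}0.png',cv2.resize(s['frame'][:,:,::-1],(800,600)))
print({k:np.round(v,3) for k,v in state().items()})
E
```

```text
{'time': np.float64(0.15), 'qpos': array([-0.103,  0.435,  0.025,  1.574, -0.012,  1.134, -0.075]), 'qvel': array([-0.002, -0.002, -0.   , -0.003,  0.002,  0.001,  0.001]), 'effort': array([ 2.0000e-03, -6.7089e+01,  1.0260e+00, -3.1645e+01,  1.6000e-02,
        9.0000e-03, -0.0000e+00]), 'tcp_pos': array([ 0.625, -0.   ,  0.242]), 'ee_rot': array([-2.221e+00, -2.221e+00,  1.000e-03]), 'force': array([-0.173, -0.802, -0.688]), 'moment': array([-0.009, -0.015,  0.003]), 'grasp_force': np.float64(0.0), 'finger_gap': np.float64(0.085)}
```

View pics/scene0.png

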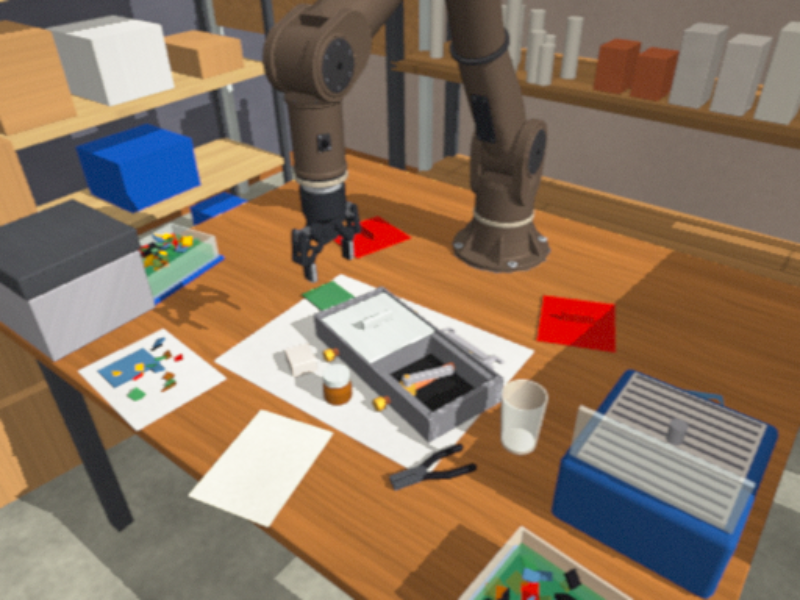

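View pics/wrist0.png

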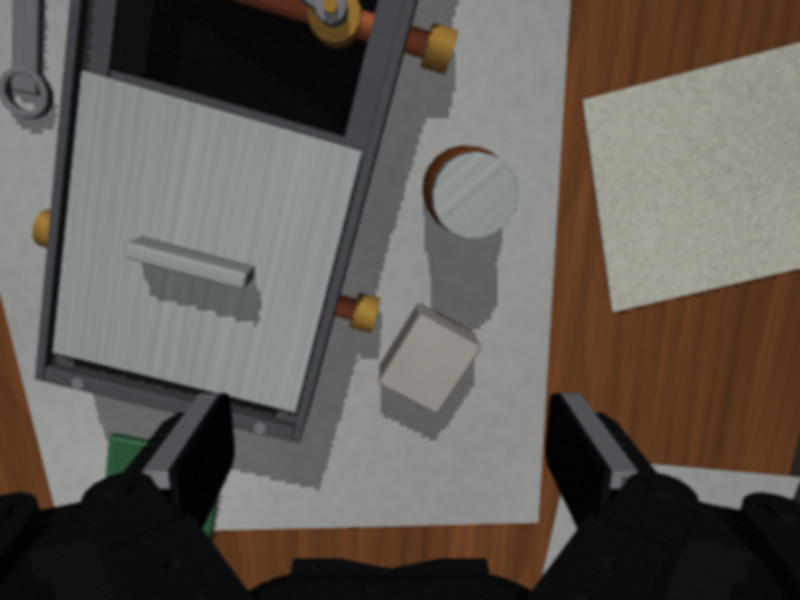

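The scene view shows the cover over the -y well, with the plain handle's well bare. In the wrist view (800x600), the cover corners are at about (82,72), (360,152), (298,412) and (53,355), and the rib top runs from (130,245) to (250,275).

```bash
python3 - <<'E'
from h import *
import pickle
a,b,c=pickle.load(open('s0.pkl','rb'))
f=c['frame']; hsv=cv2.cvtColor(f,cv2.COLOR_RGB2HSV)
k=0.64
P=[ray(c,(u*k,v*k),.055) for u,v in((82,72),(360,152),(298,412),(53,355))]
print(np.round(P,4)); print([round(float(np.linalg.norm(P[i]-P[(i+1)%4])),4) for i in range(4)], np.mean(P,0))
Q=[ray(c,(u*k,v*k),.077) for u,v in((127,248),(146,237),(254,264),(247,286))]
Q=np.array(Q);print(np.round(Q,4),np.linalg.norm(Q[1]-Q[2]),Q.mean(0))
# box end corners z=.058
C=[ray(c,(u*k,v*k),.058) for u,v in((38,379),(297,440))]
print(np.round(C,4),np.linalg.norm(C[1]-C[0]))
m=cv2.inRange(f,(120,125,120),(255,255,255))
for n,s in (('c',c),):
    cs=cv2.findContours(cv2.morphologyEx(m,cv2.MORPH_OPEN,np.ones((3,3))),cv2.RETR_EXTERNAL,cv2.CHAIN_APPROX_SIMPLE)[0]
    for q in cs:
        if cv2.contourArea(q)>1500: print(cv2.contourArea(q),cv2.minAreaRect(q))
E
```

```text
[[ 0.454   0.1085  0.055 ]
 [ 0.607   0.0657  0.055 ]
 [ 0.5628 -0.1018  0.055 ]
 [ 0.4066 -0.0606  0.055 ]]
[0.1589, 0.1733, 0.1615, 0.1757] [0.5075947  0.00296878 0.055     ]
[[ 0.4756  0.0142  0.077 ]
 [ 0.4872  0.0204  0.077 ]
 [ 0.5467  0.0048  0.077 ]
 [ 0.5417 -0.0082  0.077 ]] 0.061543740343817106 [0.51278586 0.00780608 0.077     ]
[[ 0.3958 -0.0762  0.058 ]
 [ 0.5616 -0.1212  0.058 ]] 0.17184652582806606
6655.5 ((27.10236167907715, 192.90513610839844), (259.2584533691406, 51.54235076904297), 80.5843734741211)
29596.0 ((120.58563232421875, 154.64431762695312), (184.19293212890625, 177.66725158691406), 14.311041831970215)
17999.0 ((451.64752197265625, 113.13223266601562), (139.7462158203125, 154.28890991210938), 76.86598205566406)
31158.5 ((250.79698181152344, 168.98748779296875), (204.9951629638672, 351.1351013183594), 3.5256152153015137)
```

Cover measures 159-162 x 173-176 mm, which matches, and box yaw is about -0.266 rad. The cover centre is at about (0.508, 0.003) and the box origin at about (0.531, 0.087). I'll move above the spot behind the rib with the fingers shut.

send_rows --rotation '[[0, 0, 0], [0, 0, 0], [0, 0, 0], [0, 0, 0], [0, 0, 0.55], [0, 0, 0.55], [0, 0, 0.55], [0, 0, 0.55], [0, 0, 0], [0, 0, 0]]' --xyz '[[-0.13, -0.63, 0], [-0.13, -0.63, 0], [-0.13, -0.63, 0], [-0.13, -0.62, 0], [0, 0, 0.65], [0, 0, 0.65], [0, 0, 0.65], [0, 0, 0.65], [0, 0, 0], [0, 0, 0]]' --grip '[1, 1, 1, 1, 1, 1, 1, 1, 1, 1]' --newtons 30

```text
time: 1.4
tcp_pos: [0.5, -0.026, 0.1132]
ee_rot: [2.493, 1.911, 0.001]
force: [0.3, 0.3, -0.1]
finger_gap: 0.0
grasp_force: 0.0
```

```bash
python3 - <<'E'
from h import *
c=snap('wrist')
cv2.imwrite('pics/w1.png',cv2.resize(c['frame'][:,:,::-1],(800,600)))
s=state();print({k:np.round(s[k],4) for k in('time','tcp_pos','ee_rot','force','finger_gap')})
print(np.round(cv2.Rodrigues(s['ee_rot'])[0],3), np.round(proj(c,[s['tcp_pos']-[0,0,.011],[.5,-.026,.055],[0.5076,.003,.077]])/.64))
E
```

```text
{'time': np.float64(1.45), 'tcp_pos': array([ 0.5004, -0.026 ,  0.1136]), 'ee_rot': array([2.4927e+00, 1.9104e+00, 2.4000e-03]), 'force': array([ 0.5822,  0.3953, -0.2449]), 'finger_gap': np.float64(-0.0)}
[[ 0.26   0.966  0.002]
 [ 0.966 -0.26   0.   ]
 [ 0.001  0.002 -1.   ]] [[393. 399.]
 [391. 340.]
 [390. 280.]]
```

View pics/w1.png

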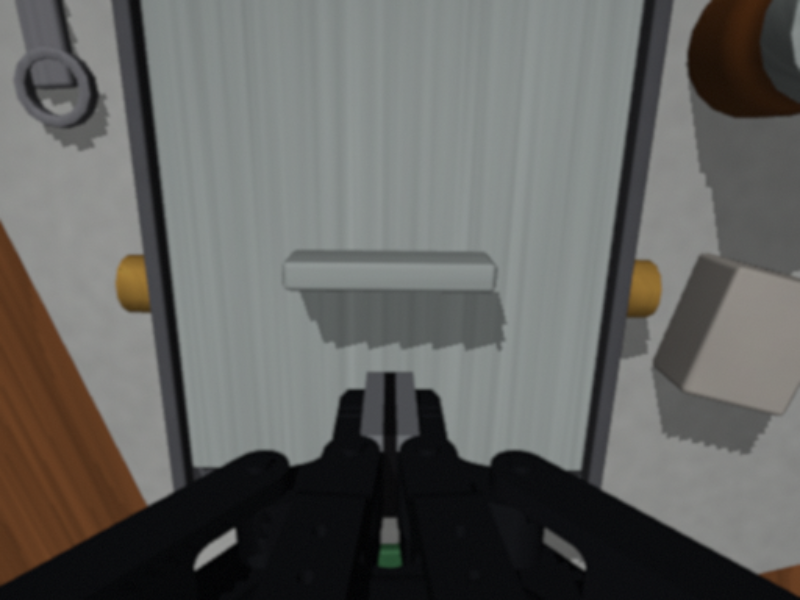

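The wrist view shows the rib centred ahead of the fingertips, top at (390,272), parallel to the tool y, about 14 mm clear. Now descend and push.

send_rows --rotation '[[0, 0, 0], [0, 0, 0], [0, 0, 0], [0, 0, 0], [0, 0, 0], [0, 0, 0], [0, 0, 0], [0, 0, 0], [0, 0, 0], [0, 0, 0]]' --xyz '[[0, 0, 0.39], [0, 0, 0.39], [0, 0, 0], [0.15, 0, 0], [0.15, 0, 0], [0.15, 0, 0], [0.15, 0, 0], [0.15, 0, 0], [0.15, 0, 0], [0.15, 0, 0]]' --grip '[1, 1, 1, 1, 1, 1, 1, 1, 1, 1]'

```text
time: 2.7
tcp_pos: [0.5134, 0.0248, 0.0734]
ee_rot: [2.494, 1.909, -0.0]
force: [-1.8, -6.2, 4.4]
finger_gap: 0.0001
grasp_force: 2.8
```

send_rows --rotation '[[0, 0, 0], [0, 0, 0], [0, 0, 0], [0, 0, 0], [0, 0, 0], [0, 0, 0], [0, 0, 0], [0, 0, 0], [0, 0, 0], [0, 0, 0]]' --xyz '[[0.2, 0, 0], [0.2, 0, 0], [0.2, 0, 0], [0.2, 0, 0], [0.2, 0, 0], [0.2, 0, 0], [0.2, 0, 0], [0.2, 0, 0], [0.2, 0, 0], [0.2, 0, 0]]' --grip '[1, 1, 1, 1, 1, 1, 1, 1, 1, 1]'

```text
time: 3.95
tcp_pos: [0.5395, 0.121, 0.0733]
ee_rot: [2.495, 1.909, -0.001]
force: [-0.5, -5.7, 4.3]
finger_gap: 0.0
grasp_force: 3.1
```

send_rows --rotation '[[0, 0, 0], [0, 0, 0], [0, 0, 0], [0, 0, 0], [0, 0, 0], [0, 0, 0], [0, 0, 0], [0, 0, 0], [0, 0, 0], [0, 0, 0]]' --xyz '[[0.15, 0, 0], [0.12, 0, 0], [0.1, 0, 0], [0.08, 0, 0], [0.07, 0, 0], [0.06, 0, 0], [0.06, 0, 0], [0.06, 0, 0], [0.06, 0, 0], [0, 0, 0]]' --grip '[1, 1, 1, 1, 1, 1, 1, 1, 1, 1]'

```text
time: 5.2
tcp_pos: [0.5495, 0.1579, 0.0733]
ee_rot: [2.494, 1.909, -0.0]
force: [0.4, -4.4, 3.6]
finger_gap: 0.0002
grasp_force: 2.2
```

send_rows --rotation '[[0, 0, 0], [0, 0, 0], [0, 0, 0], [0, 0, 0], [0, 0, 0], [0, 0, 0], [0, 0, 0], [0, 0, 0], [0, 0, 0], [0, 0, 0]]' --xyz '[[0.04, 0, 0], [0.04, 0, 0], [0.03, 0, 0], [0.03, 0, 0], [0.02, 0, 0], [0.02, 0, 0], [0, 0, 0], [0, 0, 0], [0, 0, 0], [0, 0, 0]]' --grip '[1, 1, 1, 1, 1, 1, 1, 1, 1, 1]'

```text
time: 6.45
tcp_pos: [0.5508, 0.1624, 0.0732]
ee_rot: [2.496, 1.904, -0.008]
force: [-4.0, -16.1, 12.7]
finger_gap: 0.0002
grasp_force: 8.4
```

The cover met the stop at 16 N, with the finger at box y 0.078 against an expected 0.079. Back off, raise, and go where the wrist camera sees the disc well.

send_rows --rotation '[[0, 0, 0], [0, 0, 0], [0, 0, 0], [0, 0, 0], [0, 0, 0], [0, 0, 0], [0, 0, 0], [0, 0, 0], [0, 0, 0], [0, 0, 0]]' --xyz '[[-0.2, 0, 0], [-0.3, 0, 0], [0, 0, -0.6], [0, 0, -0.6], [-0.75, 0, -0.6], [-0.75, 0, -0.6], [-0.75, 0, 0], [-0.75, 0, 0], [-0.75, 0, 0], [0, 0, 0]]' --grip '[1, 1, 1, 1, 1, 1, 1, 1, 1, 1]'

```text
time: 7.7
tcp_pos: [0.495, -0.0415, 0.1933]
ee_rot: [2.499, 1.904, -0.001]
force: [-0.1, 0.6, -0.3]
finger_gap: 0.0004
grasp_force: 0.0
```

```bash
python3 - <<'E'
from h import *
import pickle
c=snap('wrist');a=snap('scene')
pickle.dump([a,c],open('s2.pkl','wb'))
cv2.imwrite('pics/w2.png',cv2.resize(c['frame'][:,:,::-1],(800,600)))
cv2.imwrite('pics/a2.png',cv2.resize(a['frame'][160:300,180:340,::-1],None,fx=4,fy=4,interpolation=2))
s=state();print({k:np.round(s[k],4) for k in('time','tcp_pos','ee_rot','force')})
O=np.array([.5306,.0874,0]);ex=np.array([.965,-.263,0]);ey=np.array([.263,.965,0])
W=lambda x,y,z:O+x*ex+y*ey+[0,0,z]
print(np.round(proj(c,[W(.043,-.1055,.044),W(-.031,-.1055,.044),W(0,.008,.055)])/.64))
E
```

```text
{'time': np.float64(7.8), 'tcp_pos': array([ 0.496 , -0.0383,  0.1933]), 'ee_rot': array([-2.4946e+00, -1.9089e+00, -1.0000e-03]), 'force': array([0.7329, 0.0557, 0.052 ])}
[[472. 227.]
 [333. 227.]
 [391. -21.]]
```

View pics/w2.png

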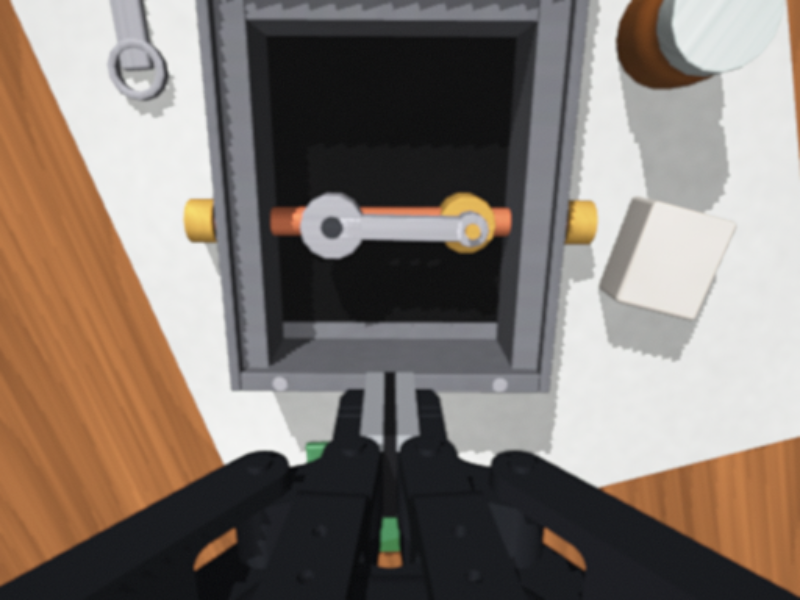

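View pics/a2.png

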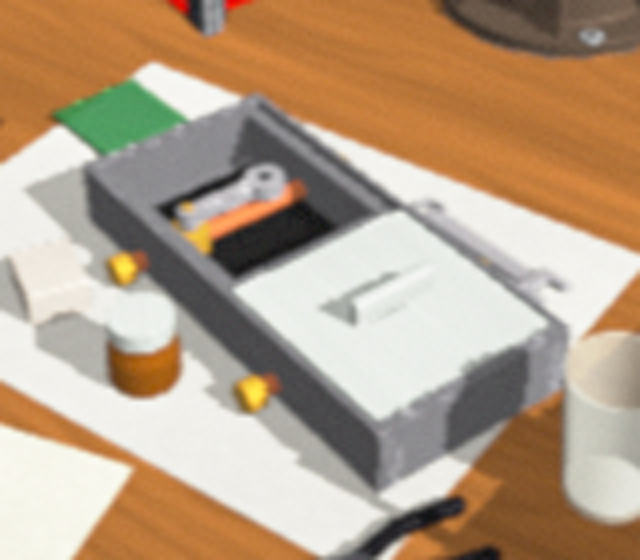

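The wrist view shows the disc at (331,227) and the pivot at (472,232), within 2 mm of the predicted positions, so the handle is at about 0 rad. The scene crop shows the cover fully across. Next I go down into the free space on the -y side.

send_rows --rotation '[[0, 0, 0], [0, 0, 0], [0, 0, 0], [0, 0, 0], [0, 0, 0], [0, 0, 0], [0, 0, 0], [0, 0, 0], [0, 0, 0], [0, 0, 0]]' --xyz '[[-0.19, -0.23, 0], [-0.19, -0.23, 0], [0, 0, 0.5], [0, 0, 0.5], [0, 0, 0.5], [0, 0, 0.5], [0, 0, 0.4], [0, 0, 0.4], [0, 0, 0.2], [0, 0, 0]]' --grip '[1, 1, 1, 1, 1, 1, 1, 1, 1, 1]'

```text
time: 9.05
tcp_pos: [0.4683, -0.0509, 0.0431]
ee_rot: [-2.494, -1.909, 0.001]
force: [-0.4, -0.1, 0.4]
finger_gap: 0.0003
grasp_force: 0.0
```

```bash
cat >> h.py <<'E'
O=np.array([.5306,.0874,0]);ex=np.array([.965,-.263,0]);ey=np.array([.263,.965,0])
def rep():
    s=state();R=cv2.Rodrigues(s['ee_rot'])[0];p=s['tcp_pos']
    piv=O+.043*ex-.107*ey; d=R.T@(piv-p)
    print('t',round(float(s['time']),2),'box',np.round([(p-O)@ex,(p-O)@ey,p[2]],4),'F',np.round(s['force'],1))
    x=R[:,0]; print('phi',round(float(np.arctan2(x@ex,x@ey)),3),'pivot in tool',np.round(d,4))
E
python3 -c "from h import *;rep()"
```

```text
t 9.05 box [-0.0238 -0.1498  0.0431] F [-0.4 -0.1  0.4]
phi -0.002 pivot in tool [0.0426 0.067  0.043 ]
```

No contact, and the position is as planned. Close the 14 mm gap and start the arc.

send_rows --rotation '[[0, 0, 0], [0, 0, 0], [0, 0, 0], [0, 0, 1], [0, 0, 1], [0, 0, 1], [0, 0, 1], [0, 0, 0], [0, 0, 0], [0, 0, 0]]' --xyz '[[0.1, 0, 0], [0.1, 0, 0], [0.09, 0, 0], [0.16, -0.06, 0], [0.16, -0.06, 0], [0.16, -0.06, 0], [0.16, -0.06, 0], [0, 0, 0], [0, 0, 0], [0, 0, 0]]' --grip '[1, 1, 1, 1, 1, 1, 1, 1, 1, 1]'

```text
time: 10.3
tcp_pos: [0.4755, -0.0034, 0.0434]
ee_rot: [-2.876, -1.263, -0.0]
force: [0.3, -0.5, 0.3]
finger_gap: 0.0
grasp_force: 0.0
```

```bash
python3 -c "from h import *;rep()"
```

```text
t 10.3 box [-0.0292 -0.1021  0.0434] F [ 0.3 -0.5  0.3]
phi 0.477 pivot in tool [0.0288 0.0664 0.0434]
```

send_rows --rotation '[[0, 0, 1], [0, 0, 1], [0, 0, 1], [0, 0, 1], [0, 0, 1], [0, 0, 1], [0, 0, 1], [0, 0, 0.8], [0, 0, 0], [0, 0, 0]]' --xyz '[[0.16, -0.06, 0], [0.16, -0.06, 0], [0.16, -0.06, 0], [0.16, -0.06, 0], [0.16, -0.06, 0], [0.16, -0.06, 0], [0.16, -0.06, 0], [0.13, -0.05, 0], [0, 0, 0], [0, 0, 0]]' --grip '[1, 1, 1, 1, 1, 1, 1, 1, 1, 1]'

```text
time: 11.55
tcp_pos: [0.5214, 0.0416, 0.0433]
ee_rot: [3.137, -0.168, -0.0]
force: [-0.3, 0.1, 0.5]
finger_gap: -0.0001
grasp_force: 0.0
```

```bash
python3 - <<'E'
from h import *
rep();c=snap('wrist')
cv2.imwrite('pics/w3.png',cv2.resize(c['frame'][:,:,::-1],(800,600)))
E
```

```text
t 11.55 box [ 0.0031 -0.0466  0.0433] F [-0.3  0.1  0.5]
phi 1.412 pivot in tool [0.0298 0.066  0.0433]
```

View pics/w3.png

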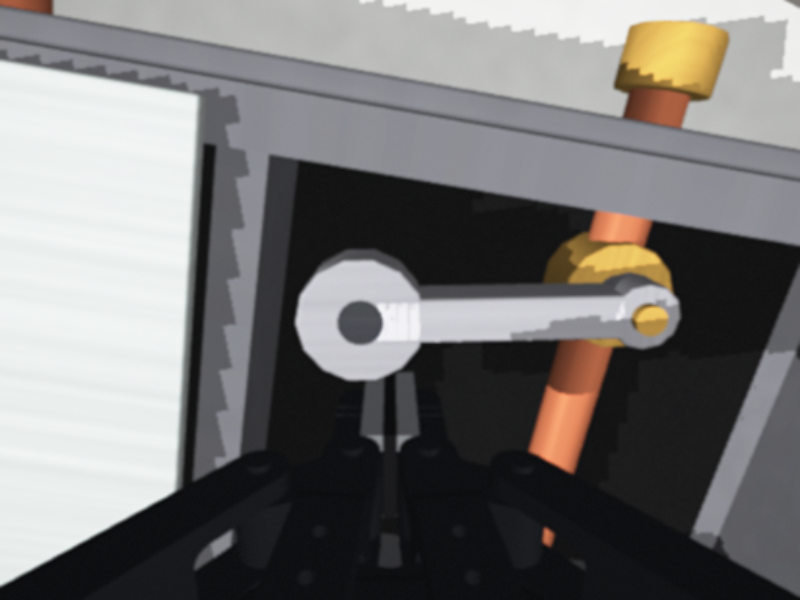

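The handle has followed to about 1.4 rad: disc at (358,315), handle level in the tool frame. I finish the arc and press gently on the stop.

send_rows --rotation '[[0, 0, 0.7], [0, 0, 0.63], [0, 0, 0], [0, 0, 0], [0, 0, 0], [0, 0, 0], [0, 0, 0], [0, 0, 0], [0, 0, 0], [0, 0, 0]]' --xyz '[[0.11, -0.04, 0], [0.1, -0.04, 0], [0.02, 0, 0], [0.02, 0, 0], [0.02, 0, 0], [0.02, 0, 0], [0.02, 0, 0], [0, 0, 0], [0, 0, 0], [0, 0, 0]]' --grip '[1, 1, 1, 1, 1, 1, 1, 1, 1, 1]'

```text
time: 12.85
tcp_pos: [0.5356, 0.0437, 0.0431]
ee_rot: [-3.113, 0.419, 0.005]
force: [-7.1, 4.0, 5.1]
finger_gap: 0.0
grasp_force: 3.9
```

```bash
python3 -c "from h import *;rep()"
```

```text
t 12.85 box [ 0.0163 -0.0409  0.0431] F [-7.1  4.   5.1]
phi 1.573 pivot in tool [0.027  0.0661 0.043 ]
```

send_rows --rotation '[[0, 0, 0], [0, 0, 0], [0, 0, 0], [0, 0, 0], [0, 0, 0], [0, 0, 0], [0, 0, 0], [0, 0, 0], [0, 0, 0], [0, 0, 0]]' --xyz '[[0.02, 0, 0], [0.02, 0, 0], [0.02, 0, 0], [0.02, 0, 0], [0, 0, 0], [0, 0, 0], [0, 0, 0], [0, 0, 0], [0, 0, 0], [0, 0, 0]]' --grip '[1, 1, 1, 1, 1, 1, 1, 1, 1, 1]'

```text
time: 14.1
tcp_pos: [0.536, 0.0435, 0.0425]
ee_rot: [-3.112, 0.418, 0.016]
force: [-16.5, 6.0, 12.4]
finger_gap: -0.0003
grasp_force: 8.9
```

It is hard on the stop: force rose to 17 N with no movement. Draw back.

send_rows --rotation '[[0, 0, 0], [0, 0, 0], [0, 0, 0], [0, 0, 0], [0, 0, 0], [0, 0, 0], [0, 0, 0], [0, 0, 0], [0, 0, 0], [0, 0, 0]]' --xyz '[[-0.2, 0, 0], [-0.3, 0, 0], [0, 0, 0], [0, 0, -0.6], [0, 0, -0.8], [0, 0, -0.8], [0, 0, -0.8], [-0.5, 0, 0], [-0.5, 0, 0], [0, 0, 0]]' --grip '[1, 1, 1, 1, 1, 1, 1, 1, 1, 1]'

```text
time: 15.35
tcp_pos: [0.468, 0.0623, 0.1935]
ee_rot: [-3.112, 0.42, 0.0]
force: [0.7, 0.5, 0.3]
finger_gap: 0.0003
grasp_force: 0.0
```

```bash
python3 - <<'E'
from h import *
rep();c=snap('wrist')
cv2.imwrite('pics/w4.png',cv2.resize(c['frame'][:,:,::-1],(800,600)))
a=snap('scene');cv2.imwrite('pics/a4.png',cv2.resize(a['frame'][:,:,::-1],(800,600)))
E
```

```text
t 15.35 box [-0.0539 -0.0407  0.1935] F [0.7 0.5 0.3]
phi 1.573 pivot in tool [0.097  0.0663 0.1934]
```

View pics/w4.png

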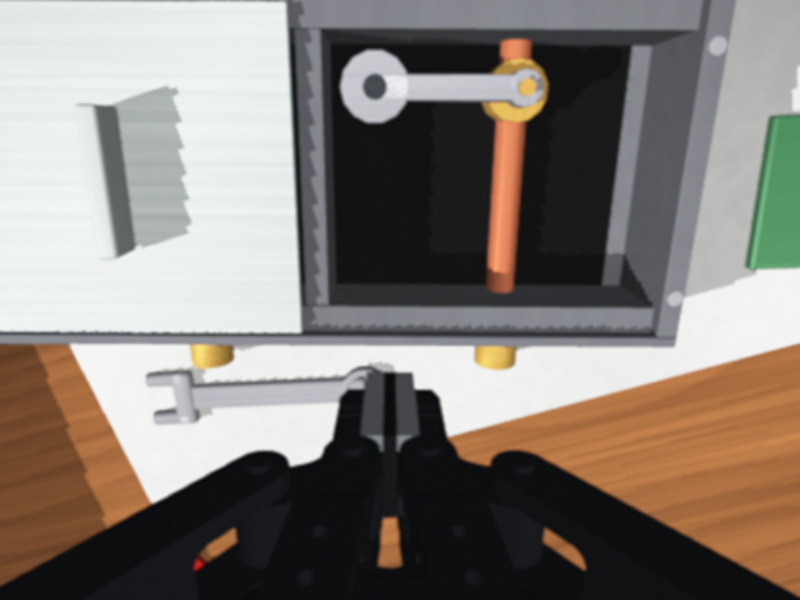

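View pics/a4.png

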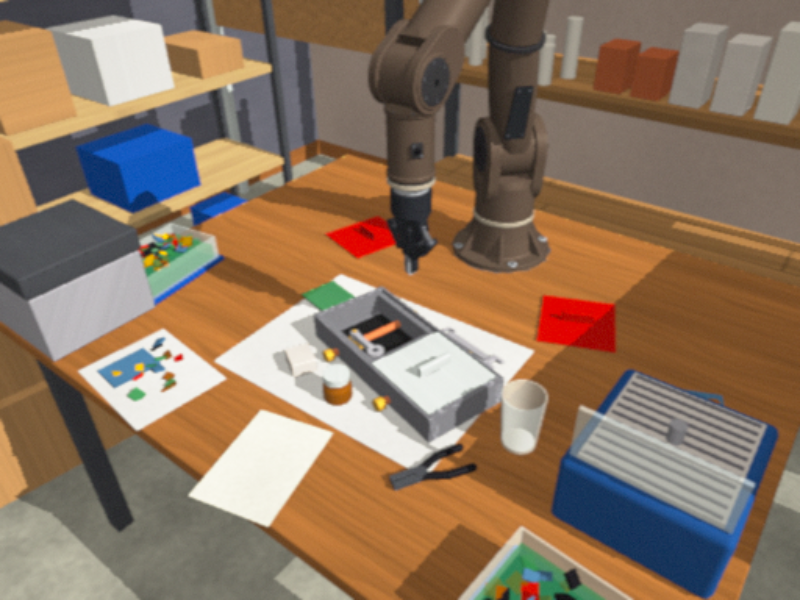

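The handle lies along box +y (disc at (374,87), pivot at (525,88)), the cover is at the far end, and the bystanders haven't moved.

```bash
python3 -c "from h import *;print(finish_job())"
```

```text
the job is handed in; nothing more can be done
None
```

The cover is pushed across to its end stop over the plain handle, the disc-ended handle is turned clockwise to its shut stop, the arm is drawn back, and the job is handed in at about 15.4 s.

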